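# Seat a mirror pillar in the V of its post clamp on an optical table

### The job

Put the gold mirror on its bright steel pillar back into the post clamp: stand it on the table in front of the V with the mirror facing out of the mouth (away from the V), and with the arm still open push it home, gently but firmly, until the pillar bears on both faces of the V. Then swing the teal arm shut until its pad bears on the pillar, and let go. Hold it only by the pillar, never touch the mirror, never press it against a face or the pad with more than 15 N, and leave everything else where it is.

Things in the scene. Friction and masses are not known exactly. Their poses are not given: they have to be found in the camera images.
- mirror_post_mid (a point): Centre of the bright steel pillar to be seated, half-way up (25 mm above its foot): a plain upright cylinder 38 mm across and 50 mm tall, 0.4 to 0.6 kg, loose on the table. z is up; the gold mirror on its flat top looks along the pillar's own -x, which at the start lies within 0.6 rad of world -x (towards the robot's side).
- mirror_post: The same steel pillar with its mirror; origin at the centre of its foot, axes as mirror_post_mid.
- mirror_optic: The gold mirror in its thin black ring, fixed on top of the steel pillar: not to be touched. Ring 25 mm across, 9 mm thick along x, from 50 to 76 mm above the table; a small screw head on it reaches 79 mm. Origin and axes as mirror_post (at the pillar's foot).
- mirror_front (a point): A point 19 mm in front of the pillar's axis on the side to which the gold mirror faces, 63.5 mm above the foot.
- post_clamp: Black post clamp, bolted down. Origin on the table, exactly on the axis of a fully seated pillar; +x points into the V (push along +x), its mouth opens to -x, z up. 90 degree V of two upright bare-metal faces, 22 mm tall, meeting at x = 27, ending at x = 11, y = +-16 mm (backs of the jaws: x = 18, y = +-23 mm); the black block behind them spans x 20 to 52, y +-30 mm, also 22 mm tall. The pillar stands and slides on bare table.
- face_left: V face on the +y side; origin at the foot of the line where a seated pillar touches it (x = 13.4, y = 13.4 mm of post_clamp); own +x points into the metal. Friction is about 0.6, the table's too: half a mm off-centre the pillar wedges on one face only, felt as a sideways force on the hand. Ease it the way that force points until it vanishes: both faces then carry. Keep the hand's weight off the pillar.
- face_right: V face on the -y side; origin at the foot of the line where a seated pillar touches it (x = 13.4, y = -13.4 mm of post_clamp); own +x points into the metal. A steady push of 8 to 12 N along +x of post_clamp is right (each face then takes more than the 1.5 N it needs for a moment); above 15 N on one face, or on the arm's pad, the clamp is bruised.
- clamp_hinge (a point): Upright hinge axis of the teal swing arm, 22 mm above the table, at x = -28, y = -50 mm of post_clamp; axes as post_clamp. The hinge hub is 18 mm across, 28 mm high. It stands on a low rail; such rails, 7 mm high, run along both sides of the mouth (y = 44 to 60 mm left and right, x = -38 to 52 mm).
- clamp_pin (a point): Middle of the upright round steel pin on the free end of the swing arm, 34 mm above the table, 88 mm from the hinge axis; the pin is 10 mm across and stands from 22 mm (the arm's top) to 46 mm. The arm is a bar 12 mm thick and 96 mm long from the hinge, from 8 to 22 mm above the table.
- swing_arm (a joint): Angle of the swing arm, rad: 0 = shut across the mouth, its rubber pad (50 mm from the hinge) just on a seated pillar; positive = open, to 2.2; starts at 1.6 to 2.0. At angle a it points from the hinge along (-sin a, cos a) of post_clamp. A stiff hinge: about 1.2 N at the pin moves it, it stays where left. 3 to 6 N at the pin presses the pad on enough.
- lens_post_mid (a point): Centre of a black pillar of the same size (38 mm across, 50 mm tall) with a blue-ringed lens on top. Leave it.
- iris_post_mid (a point): Centre of a black pillar of the same size (38 mm across, 50 mm tall) with a red-ringed iris on top. Leave it.
- ball_driver: Orange-handled screwdriver, 170 mm, lying along its x; origin on the table under it. Leave it.
- post_collar: Black ring 52 mm across and 12 mm high, flat on the table; origin under its centre. Leave it.
- lens_case: Dark square lens case 60 x 60 x 22 mm with a white band; origin under its centre. Leave it.
- power_sensor: Black round sensor head 60 mm across, 22 mm high; origin under its centre. Leave it.
Not all that is in view belongs to the job. Leave any green look-alike of the post_clamp alone. What is shaped like the mirror_post but pink is not meant.

How it is judged:
By the outcome, as a careful person would: the job done as asked, in the order asked, and still so for the second after the job is handed in, with the robot touching nothing.
It also fails if it takes over 67 s, if anything falls off the work surface, if the arm or the gripper's body presses on something with over 40 N, if the wrist force passes 120 N, or if a joint passes its speed limit or range.

### The arm

A 6-joint arm with a two-finger parallel gripper is mounted at the origin on the work surface. World frame = base frame: x ahead of the robot, y to its left, z up, the work surface at z = 0. Lengths are in m, angles in rad, forces in N, time in s.
With the tool pointing down it reaches from about 0.275 to 0.875 m from the base axis. Payload 12.5 kg.
Tool frame: the origin (TCP) lies on the centre line of the jaws, within the pads' length; the fingertips stand r.finger_overhang ahead of it and the grasp point (between the pads) lies 3 mm ahead of it (r.finger_overhang is the distance from the TCP to the fingertips, in m); z points along the fingers, y is the line along which they close (so a half turn about z gives the same grasp; the last joint's range is limited). The gripper opens to 85 mm and grips with 20 to 120 N. Pads are 22 mm wide; open, the fingers measure 114 mm over their backs; the gripper's body (76 mm by 85 mm) begins 54 mm behind the grasp point. The pads swing forward as they close: fully open they stand 13 mm farther back than shut.
Start: joints at [1.103, 0.351, 1.652, -0, 1.139, -0.085], TCP at [0.205, 0.51, 0.253] pointing down, gripper open.
Joint ranges: [-2.75, 2.75], [-0.79, 2.1], [0.01, 2.65], [-1.57, 4.71], [0.07, 3.14], [-2.87, 2.87]. Speed limits (rad/s): [2.22, 2.22, 2.79, 3.14, 3.14, 3.14].

### API

Orientations are given as a unit quaternion [x, y, z, w].
In Python, from cell import r, optics gives the robot as it stands. The module is installed in compiled form; this text tells all that it offers. Calls block until the motion is done:
- r.move_to(position, orientation): joint-space move of the TCP to a pose.
- r.move_linear(position, rot=None, vel=0.15): straight line of the TCP; rot=None keeps the orientation; vel is the mean speed in m/s.
- r.set_joints(angles): joint-space move.
- r.set_gripper(opening, squeeze=None): opening from 0.0 (shut) to 1.0 (fully open); squeeze is the grip in N (None keeps the last); returns when the fingers have stopped.
- r.sleep(seconds).
- r.inverse_kinematics(position, orientation): joint angles nearest the present ones, or None.
- optics.get_image(name): name is "scene" or "top"; returns a dict with "pixels" (400x640x3 uint8, red, green, blue), "depth" (400x640 float32, m along the optical axis (not along the pixel's ray), 0 where there is no reading), "fx", "fy", "cx", "cy" (pixels), "camera_from_world" (4x4, takes a point from world to camera coordinates). Camera axes: x right, y down, z forward; pixel columns grow to the right and rows downward; lengths in m; the calibration is good to about 2 mm. A picture is of the moment at which its call begins.
A pose or a line that the arm cannot do raises r.PlanningError and nothing moves.
- r.hand_in(): hands the job in; it is judged then, once.
Readings, each from a call of its own:
- r.current_t(): time.
- r.current_q(): joint angles.
- r.current_qvel(): joint speeds.
- r.current_effort(): joint torques, N m.
- r.current_tool_pos(): TCP position.
- r.current_ee_rot(): TCP orientation.
- r.current_contact_force(): force on the tool from outside, world axes, zero at the start.
- r.current_torque(): the same for the moment, N m.
- r.current_opening(): opening from 0.0 (shut) to 1.0 (fully open).
- r.current_finger_force(): force on a finger pad.
Only numpy, scipy, OpenCV 4.12 (cv2) and the standard library are available. Lean on these libraries where they do the work, as an engineer would, in place of code of your own. Each camera call takes 0.05 s, during which the arm holds its last target. There are 200 camera calls.

## Working session

There is one attempt and no reset: what is moved stays moved. The work goes in short steps, each a Python script; the robot and the scene stay as the last script left them, time stands still between calls to the robot, and variables do not carry over. Pictures are saved under pics/ and viewed, at most 10 in all, crops included, and the job is handed in when it is done.

```bash
mkdir -p pics; cat > h.py <<'E'
import numpy as np, cv2, pickle
from cell import r, optics
def grab(n,tag):
    im=optics.get_image(n); pickle.dump(im,open(f'{tag}.pkl','wb')); cv2.imwrite(f'pics/{tag}.png',im['pixels'][:,:,::-1]); return im
def px2w(im,u,v,z=None):
    """world point of pixel; by plane height z, or depth if z None"""
    T=np.linalg.inv(im['camera_from_world']); d=np.array([(u-im['cx'])/im['fx'],(v-im['cy'])/im['fy'],1.])
    if z is None: return T[:3,:3]@(d*im['depth'][int(v),int(u)])+T[:3,3]
    w=T[:3,:3]@d; return T[:3,3]+w*(z-T[2,3])/w[2]
def w2px(im,p):
    c=im['camera_from_world']; q=c[:3,:3]@np.array(p)+c[:3,3]; return np.array([im['fx']*q[0]/q[2]+im['cx'],im['fy']*q[1]/q[2]+im['cy']])
E
python3 - <<'E'
from h import *
for n in('scene','top'):
    im=grab(n,n+'0'); print(n,im['fx'],np.round(np.linalg.inv(im['camera_from_world']),3).tolist())
print(r.current_t(),r.finger_overhang,r.current_contact_force(),r.current_ee_rot())
E
```

```text
scene 451.34104787334843 [[0.876, 0.26, -0.405, 0.967], [0.481, -0.497, 0.722, -0.787], [-0.014, -0.828, -0.561, 0.639], [0.0, 0.0, 0.0, 1.0]]
top 385.551050221899 [[0.024, -0.995, 0.095, 0.42], [-1.0, -0.025, -0.014, -0.017], [0.017, -0.094, -0.995, 1.208], [0.0, 0.0, 0.0, 1.0]]
0.1 0.022 [-0.54864185  0.40419357 -0.02195565] [ 1.90212290e-01  9.81742841e-01 -5.12054647e-04 -1.29896544e-04]
```

View pics/scene0.png

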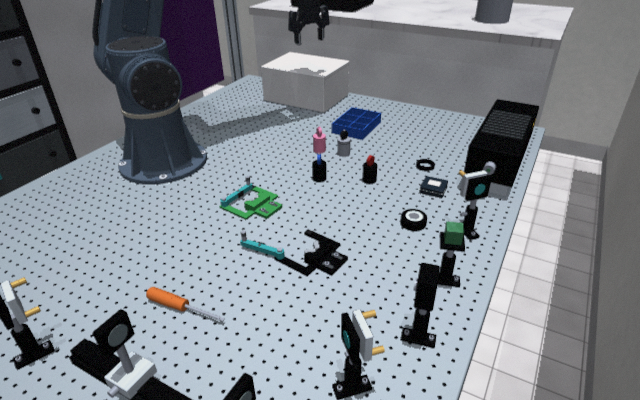

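View pics/top0.png

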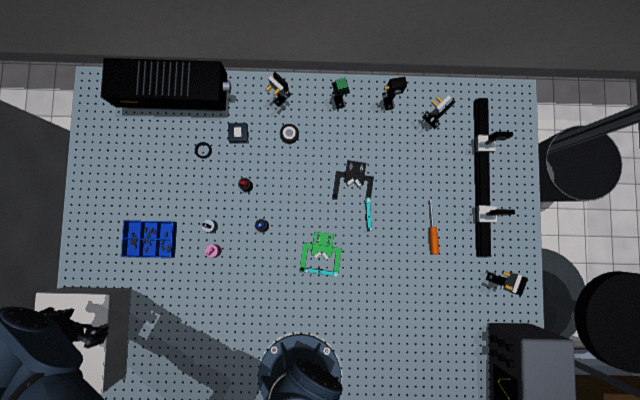

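Candidates for the pillar in the top view are steel (208,227), pink (213,251), black/blue lens (262,226) and black/red iris (246,185). I choose the steel one. For the clamp, it is black (355,177) against the green look-alike (321,250), so I choose black. Next I check both in close crops.

```bash
python3 - <<'E'
import cv2,numpy as np
t=cv2.imread('pics/top0.png');s=cv2.imread('pics/scene0.png')
a=cv2.resize(t[150:240,325:385],None,fx=6.6,fy=6.6,interpolation=cv2.INTER_CUBIC)   # 396x594
b=cv2.resize(t[205:265,190:230],None,fx=9.9,fy=9.9,interpolation=cv2.INTER_CUBIC)
cv2.imwrite('pics/c1.png',np.hstack([a,b[:594]]))
a=cv2.resize(s[225:280,232:352],None,fx=6.6,fy=6.6,interpolation=cv2.INTER_CUBIC)
b=cv2.resize(s[120:185,305:385],None,fx=3.6,fy=3.6,interpolation=cv2.INTER_CUBIC)
o=np.zeros((600,800,3),np.uint8);o[:a.shape[0],:a.shape[1]]=a;o[365:365+b.shape[0],:b.shape[1]]=b
cv2.imwrite('pics/c2.png',o)
E
```

```text
(no output)
```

View pics/c1.png

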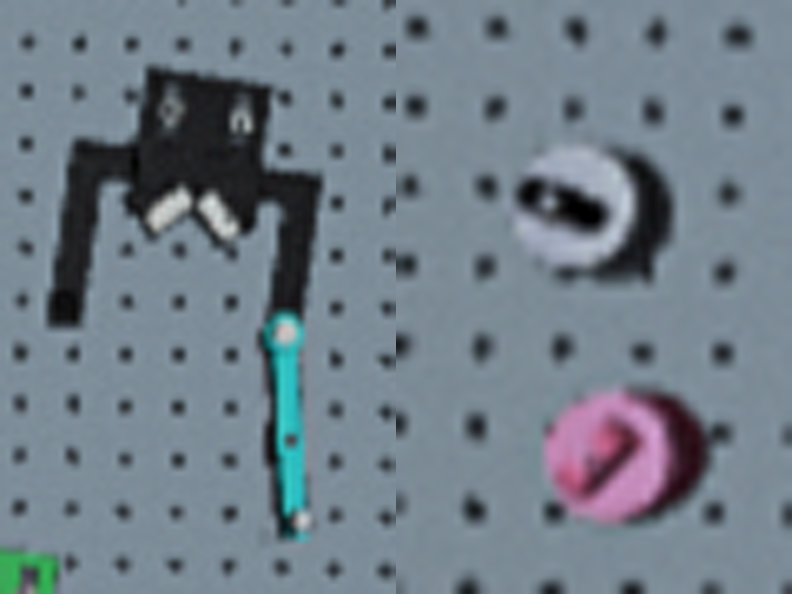

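View pics/c2.png

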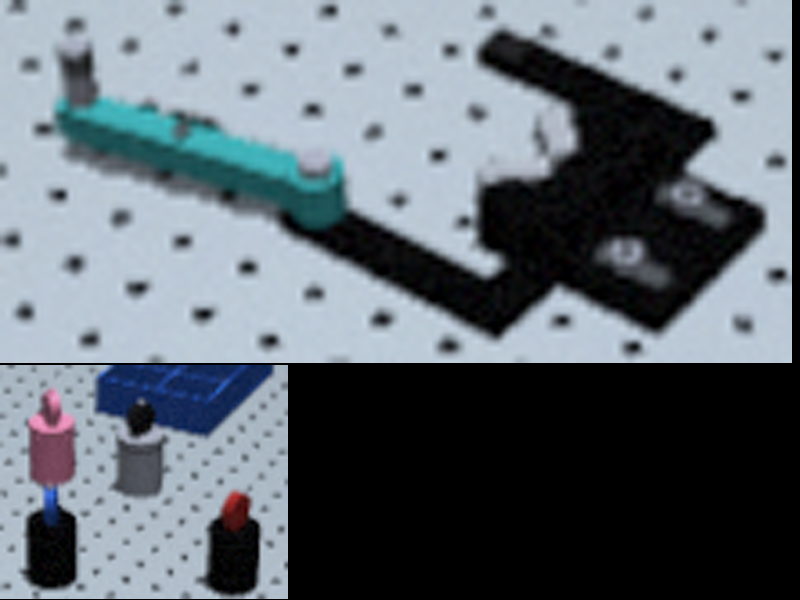

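The crops confirm it. The steel pillar with the black ring has its top centre at top-crop (572,207), and the pink one is separate. The black clamp shows its hub at (284,331), pin at (302,520) and bright V faces at about (170,212) and (219,215). Now I fit the poses from features in both views.

```bash
cat > fit.py <<'E'
from h import *
from scipy.optimize import least_squares
T=pickle.load(open('top0.pkl','rb'));S=pickle.load(open('scene0.pkl','rb'))
ct=lambda c,s,o:np.array([(c[0]+.5)/s-.5+o[0],(c[1]+.5)/s-.5+o[1]])
A=lambda *c:ct(c,6.6,(325,150)); B=lambda *c:ct(c,6.6,(232,225))
# (image, pixel, local xyz mm or 'pin')
FT=[(T,A(284,331),(-28,-50,28)),(T,A(48,325),(-38,60,7)),(T,A(82,325),(-38,44,7)),(T,A(322,178),(52,-60,7)),(T,A(77,140),(52,60,7)),(T,A(148,234),(11,16,22)),(T,A(236,242),(11,-16,22)),(T,A(302,520),'pin')]
FS=[(S,B(315,158),(-28,-50,28)),(S,B(500,30),(-38,60,7)),(S,B(478,52),(-38,44,7)),(S,B(715,130),(52,60,7)),(S,B(497,338),(52,-60,0)),(S,B(75,42),'pin')]
def loc(l,p,a):
    if l=='pin': l=(-28-88*np.sin(a),-50+88*np.cos(a),46)
    x,y,z=np.array(l)/1000.;c,s=np.cos(p[2]),np.sin(p[2]); return [p[0]+c*x-s*y,p[1]+s*x+c*y,z]
def res(p,F): return np.concatenate([w2px(i,loc(l,p,p[3]))-u for i,u,l in F])
for n,F in(('top',FT),('scene',FS),('both',FT+FS)):
    s=least_squares(res,[.5,-.1,-.1,1.8],args=(F,),loss='soft_l1'); print(n,s.x.round(4)); print(res(s.x,F).reshape(-1,2).round(1).tolist())
pt=px2w(T,*ct((572,207),9.9,(190,205)),.05); print('post top view',pt)
axis=ct((139.7,130),3.6,(305,120)); bt=ct((139.7,495-365),3.6,(305,120)); print('scene front foot px',bt, 'proj of top est foot',w2px(S,[pt[0],pt[1],0]),'top',w2px(S,[pt[0],pt[1],.05]))
for u,v in((207,221),(205,229),(209,230),(345,165),(300,100)): print(px2w(T,u,v).round(4))
E
python3 fit.py
```

```text
top [ 0.5675 -0.1526 -0.1255  1.7558]
[[0.4, 0.4], [-0.0, -0.2], [-0.1, 0.5], [0.2, -0.3], [-0.3, -0.3], [1.4, -0.3], [-1.8, 0.0], [0.0, 0.3]]
scene [ 0.5702 -0.1528 -0.1349  1.7531]
[[-0.3, 0.2], [0.5, -0.4], [-0.5, -0.2], [0.5, -0.9], [-0.2, 1.2], [-0.0, -0.0]]
both [ 0.5689 -0.1523 -0.1299  1.7545]
[[0.2, -0.0], [-0.2, -0.8], [-0.3, 0.0], [0.1, -0.7], [-0.3, -0.8], [1.3, -0.8], [-1.8, -0.4], [-0.3, -0.2], [-0.6, 0.0], [0.0, -0.7], [-1.0, -0.5], [-0.0, -1.3], [-0.4, 0.9], [-0.5, -0.1]]
post top view [0.44606544 0.16520016 0.05      ]
scene front foot px [343.44444444 155.75      ] proj of top est foot [324.24083687 171.63324122] top [324.07366905 155.78394532]
[0.4563 0.2849 0.0535]
[0.4325 0.2915 0.0465]
[0.4298 0.2782 0.0515]
[ 0.6469 -0.1289 -0.0033]
[ 0.8558  0.0201 -0.0033]
```

```bash
cat >> fit.py <<'E'
print('---post')
g=lambda im:cv2.cvtColor(im['pixels'],cv2.COLOR_RGB2GRAY).astype(float)
pt=px2w(T,*ct((572-396,207),9.9,(190,205)),.05); print('post top view',pt,'scene px foot',w2px(S,[pt[0],pt[1],0]),'obs col',axis[0])
def mask(im,x,y,yaw,u0,v0,w,h,k=8):
    a=np.linspace(0,2*np.pi,24); P=[]
    c,s=np.cos(yaw),np.sin(yaw)
    for xx in(-.0045,.0045):
        for t in a: P.append((xx,.0128*np.cos(t),.063+.013*np.sin(t)))
    q=np.array([(w2px(im,[x+c*X-s*Y,y+s*X+c*Y,Z])-[u0-.5,v0-.5])*k for X,Y,Z in P]).astype(np.float32)
    m=np.zeros((h*k,w*k),np.float32); cv2.fillConvexPoly(m,cv2.convexHull(np.round(q).astype(np.int32)),1.); return cv2.resize(m,(w,h),interpolation=cv2.INTER_AREA)
for nm,im,(u0,v0,w,h) in(('top',T,(200,219,12,13)),('scene',S,(336,128,16,12))):
    G=g(im)[v0:v0+h,u0:u0+w]; print(G.astype(int)); lo,hi=np.percentile(G,3),np.percentile(G,70); D=np.clip((hi-G)/(hi-lo),0,1)
    out=[]
    for yaw in np.arange(-.8,.81,.1):
        best=min((((mask(im,pt[0]+dx,pt[1]+dy,yaw,u0,v0,w,h)-D)**2).sum(),dx,dy) for dx in np.arange(-.009,.0091,.0015) for dy in np.arange(-.009,.0091,.0015))
        out.append((round(yaw,2),round(best[0],2),round(best[1],4),round(best[2],4)))
    print(nm,*sorted(out,key=lambda o:o[1])[:6],sep='\n')
E
python3 fit.py | sed -n '/---post/,$p'
```

```text
---post
post top view [0.44318548 0.28417127 0.05      ] scene px foot [342.38794634 153.37487796] obs col 343.44444444444446
[[138 135 136 137 127 138 148 142 143 133 131 117]
 [136 135 133 132 126 152 170 171 176 173 145 108]
 [139 137 136 143 170 168 169 172 170 174 171 172]
 [138 138 128 136 143 158 161 171 170 170 174 180]
 [120 136  96  36  42  99 102 136 151 172 175 180]
 [115 133  50   4  40  89  34  28  65 142 159 175]
 [135 143  76  26  75 148  57   6   8  33  67 145]
 [137 138 134 103  81  83  34  10   0   0  12  96]
 [135 130 168 169 142 102  90  64  30   9  33 124]
 [135 135 164 172 168 160 158 139 106  94 113 175]
 [136 137 141 161 165 166 172 173 173 176 178 181]
 [135 134 135 146 147 164 170 175 179 179 160 149]
 [129 137 135 132 117 143 145 141 148 150  97  52]]
top
(np.float64(-0.3), np.float64(5.0), np.float64(-0.0), np.float64(-0.0))
(np.float64(-0.4), np.float64(5.61), np.float64(-0.0), np.float64(-0.0))
(np.float64(-0.2), np.float64(6.02), np.float64(-0.0), np.float64(-0.0))
(np.float64(-0.5), np.float64(6.68), np.float64(-0.0), np.float64(-0.0))
(np.float64(-0.
[... 702 characters left out ...]
 8  17  17  81  92  57  46  47]
 [126 147 171 178 121  44   0  11   8  17  29 132 153 131 123 122]
 [163 165 176 180 135  60   6  18  18  52 106 161 175 180 174 179]
 [181 147 166 177 144  82  53  57 108 128 167 177 176 170 137 162]]
scene
(np.float64(-0.0), np.float64(17.81), np.float64(0.003), np.float64(0.0015))
(np.float64(-0.1), np.float64(18.23), np.float64(0.0015), np.float64(0.003))
(np.float64(0.1), np.float64(18.49), np.float64(0.0045), np.float64(-0.0))
(np.float64(-0.2), np.float64(18.81), np.float64(0.003), np.float64(0.003))
(np.float64(-0.3), np.float64(19.39), np.float64(0.0015), np.float64(0.0045))
(np.float64(-0.4), np.float64(20.19), np.float64(0.0015), np.float64(0.0045))
```

The yaw is about -0.3 for the pillar and about -0.13 for the clamp. The post is at about (0.4445, 0.285), and its 50 mm height agrees with the depth. Next I pick it up.

```bash
cat >> h.py <<'E'
C=np.array([.5689,-.1523]); CY=-.13
def quat(yaw): a=yaw/2+np.pi/2; return [np.cos(a),np.sin(a),0,0]
def rot(v,y): c,s=np.cos(y),np.sin(y); return np.array([c*v[0]-s*v[1],s*v[0]+c*v[1]])
def F(n=4):
    f=[]
    for _ in range(n): f.append(r.current_contact_force()); r.sleep(.02)
    return np.mean(f,0)
def Fc(f): return np.r_[rot(f[:2],-CY),f[2]]   # clamp axes
def tl(): return np.r_[rot(np.array(r.current_tool_pos()[:2])-C,-CY)*1000,r.current_tool_pos()[2]*1000].round(2)
def cw(x,y,z): return np.r_[C+rot([x,y],CY),z].tolist()  # clamp m -> world
E
python3 - <<'E'
from h import *
P=np.array([.4445,.285]); Y=-.3; p=P+rot([-.002,0],Y)
r.set_gripper(1.0,60)
r.move_to([*p,.16],quat(Y)); print(r.current_t(),F())
r.move_linear([*p,.034],vel=.12); print(r.current_t(),F())
r.set_gripper(.0,60); print(r.current_t(),r.current_opening(),r.current_finger_force(),F(),r.current_tool_pos())
r.move_linear([*p,.17],vel=.2); print(r.current_t(),F())
r.move_to(cw(-.075,0,.17),quat(CY)); print(r.current_t(),F())
grab('top','top1');grab('scene','scene1')
t=cv2.imread('pics/top1.png');s=cv2.imread('pics/scene1.png')
u,v=w2px(pickle.load(open('scene1.pkl','rb')),cw(-.075,0,.14)).astype(int)
cv2.imwrite('pics/c3.png',np.hstack([cv2.resize(t[130:250,300:400],None,fx=4,fy=4),cv2.resize(s[v-60:v+60,u-50:u+50],None,fx=4,fy=4)]))
E
```

```text
1.6 [-0.19954854 -0.11855147 -0.22845834]
2.8667 [-0.23703517  0.10526995  0.06922951]
3.4417 0.42958046156561563 59.55810248851776 [-1.10550973  0.02500063  5.8159822 ] [0.44277033 0.28572254 0.03443326]
4.3417 [-0.22312852 -0.18018854 -5.97885009]
6.0 [-0.39444631  0.67912735 -5.5178554 ]
```

View pics/c3.png

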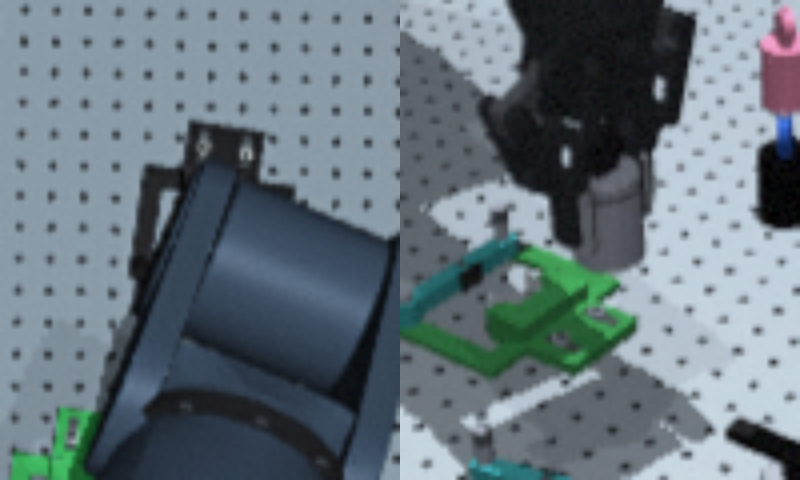

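The pillar is held upright by its sides, just beyond the green look-alike in the line of sight. The weight reading is about 5.7 N. I lower it in front of the V.

```bash
python3 - <<'E'
from h import *
r.move_linear(cw(-.075,0,.045),vel=.12); r.sleep(.15); b=F(); print(r.current_t(),b)
r.move_linear(cw(-.075,0,.037),vel=.05)
z=.037
while z>.0325:
    r.move_linear(cw(-.075,0,z),vel=.02); f=F(3)
    print(round(z*1e3,2),r.current_t(),tl(),(f-b).round(2))
    if f[2]-b[2]>4: break
    z-=.0005
E
```

```text
7.575 [ 0.43190707  0.13894887 -5.07726507]
37.0 8.1833 [-7.494e+01 -1.000e-02  3.707e+01] [-0.23  0.15  0.21]
36.5 8.4833 [-74.99  -0.    36.52] [-0.36 -0.59 -0.04]
36.0 8.7833 [-7.501e+01  1.000e-02  3.599e+01] [-0.44 -0.49 -0.19]
35.5 9.0833 [-7.499e+01 -2.000e-02  3.550e+01] [-0.66 -0.13 -0.35]
35.0 9.3833 [-75.03   0.    34.98] [-0.59  0.13 -0.17]
34.5 9.6833 [-7.499e+01 -1.000e-02  3.447e+01] [-0.21 -0.07  0.13]
34.0 9.9833 [-7.494e+01  1.000e-02  3.445e+01] [-3.7   1.2  11.19]
```

```bash
cat > push.py <<'E'
from h import *
z=.0345
r.move_linear(cw(-.075,0,.0347),vel=.02); r.sleep(.1); b=F(); print('b',b.round(2))
r.move_linear(cw(-.012,0,z),vel=.05); r.sleep(.1); f=Fc(F()-b); print(r.current_t(),tl(),f.round(2))
b=b+np.r_[rot(f[:2],CY),0]   # sliding bias as zero
x,y=-.012,0.; ok=0
for i in range(50):
    r.move_linear(cw(x,y,z),vel=.02); f=Fc(F(3)-b); p=-f[0]
    print(i,round(x*1e3,2),round(y*1e3,2),tl(),f.round(2))
    if p>13: x-=.0003; continue
    if p<2 and abs(f[1])<2: x+=.0006
    else:
        y+=np.clip(f[1]*.04e-3,-.25e-3,.25e-3); x+=np.clip((9.5-p)*.03e-3,-.2e-3,.2e-3)
    ok=ok+1 if p>7.5 and abs(f[1])<1 else 0
    if ok>=3 or x>.008: break
np.save('xy.npy',[x,y,*b]); print(r.current_t())
E
python3 push.py
```

```text
b [-0.3   0.55 -5.29]
11.975 [-1.209e+01 -3.000e-02  3.451e+01] [ 0.05 -0.79  0.67]
0 -12.0 0.0 [-1.208e+01  2.000e-02  3.451e+01] [ 0.07 -0.06  0.93]
1 -11.4 0.0 [-1.133e+01  1.000e-02  3.450e+01] [-0.27  0.07  0.97]
2 -10.8 0.0 [-1.072e+01 -1.000e-02  3.450e+01] [0.23 0.15 0.88]
3 -10.2 0.0 [-1.014e+01  1.000e-02  3.452e+01] [0.26 0.39 1.67]
4 -9.6 0.0 [-9.54e+00 -1.00e-02  3.45e+01] [0.02 0.31 1.7 ]
5 -9.0 0.0 [-8.950e+00 -1.000e-02  3.449e+01] [0.74 0.04 1.67]
6 -8.4 0.0 [-8.350e+00  2.000e-02  3.448e+01] [-0.3   0.52  1.89]
7 -7.8 0.0 [-7.750e+00 -1.000e-02  3.449e+01] [-0.44  0.18  1.89]
8 -7.2 0.0 [-7.14e+00  2.00e-02  3.45e+01] [-0.52  0.26  2.25]
9 -6.6 0.0 [-6.52 -0.   34.51] [-0.25  0.54  1.71]
10 -6.0 0.0 [-5.94 -0.   34.5 ] [0.24 0.31 1.67]
11 -5.4 0.0 [-5.33e+00 -3.00e-02  3.45e+01] [-0.66 -0.23  2.31]
12 -4.8 0.0 [-4.74e+00 -1.00e-02  3.45e+01] [-0.65 -0.01  1.41]
13 -4.2 0.0 [-4.11  0.   34.51] [-0.41  0.42  2.71]
14 -3.6 0.0 [-3.530e+00 -1.000e-02  3.451e+01] [-0.58  0.23  2.18]
15 -3.0 0.0 [-3.140e+00  2.000e-02  3.451e+01] [-2.42 -0.35  4.39]
16 -2.8 -0.01 [-3.100e+00  3.000e-02  3.448e+01] [-4.82  0.6   6.42]
17 -2.66 0.01 [-3.070e+00  1.000e-02  3.451e+01] [-5.78  0.07  7.34]
18 -2.55 0.01 [-3.070e+00  1.000e-02  3.449e+01] [-6.1  -0.16  8.02]
19 -2.45 0.01 [-3.040e+00  2.000e-02  3.451e+01] [-6.55 -0.78  8.06]
20 -2.36 -0.02 [-3.030e+00  3.000e-02  3.452e+01] [-7.43  0.18  8.34]
21 -2.3 -0.02 [-3.05  0.04 34.51] [-7.68 -0.07  8.15]
22 -2.24 -0.02 [-3.010e+00  1.000e-02  3.451e+01] [-7.5  -0.03  8.84]
23 -2.18 -0.02 [-3.02  0.05 34.5 ] [-8.08  0.31  9.42]
24 -2.14 -0.01 [-3.000e+00  3.000e-02  3.451e+01] [-8.32 -0.2   9.57]
25 -2.1 -0.02 [-2.990e+00  1.000e-02  3.452e+01] [-8.84 -0.29 10.03]
19.775
```

```bash
cat > push2.py <<'E'
from h import *
d=np.load('xy.npy'); x,y,b=d[0],d[1],d[2:]; z=.0345; ok=0
for i in range(30):
    r.move_linear(cw(x,y,z),vel=.02); f=Fc(F(3)-b); p=-f[0]
    print(i,(np.array([x,y,z])*1e3).round(2),tl(),f.round(2))
    ok=ok+1 if 9<p<12 and abs(f[1])<1 and f[2]<5 else 0
    if ok>=3: break
    if f[2]>4: z+=.0001
    y+=np.clip(f[1]*.04e-3,-.25e-3,.25e-3); x+=np.clip((10.5-p)*.04e-3,-.2e-3,.2e-3)
np.save('xy.npy',[x,y,*b]); print(r.current_t())
grab('scene','scene2'); im=cv2.imread('pics/scene2.png'); cv2.imwrite('pics/c4.png',cv2.resize(im[200:290,230:360],None,fx=6,fy=6,interpolation=cv2.INTER_CUBIC))
E
python3 push2.py
```

```text
0 [-2.08e+00 -3.00e-02  3.45e+01] [-2.99  0.   34.53] [-8.6  -0.13  9.79]
1 [-2.01e+00 -3.00e-02  3.46e+01] [-2.970e+00  3.000e-02  3.453e+01] [-8.92 -0.16  9.29]
2 [-1.94 -0.04 34.7 ] [-2.980e+00  1.000e-02  3.453e+01] [-8.91 -0.43  8.2 ]
3 [-1.88 -0.06 34.8 ] [-2.980e+00  3.000e-02  3.453e+01] [-7.93  0.    7.55]
4 [-1.78 -0.06 34.9 ] [-2.92  0.06 34.54] [-8.    0.42  6.53]
5 [-1.68 -0.04 35.  ] [-2.85  0.1  34.58] [-8.02  0.07  5.46]
6 [-1.58 -0.04 35.1 ] [-2.82  0.15 34.55] [-7.65  0.14  4.82]
7 [-1.46e+00 -3.00e-02  3.52e+01] [-2.74  0.23 34.57] [-6.85  1.44  3.77]
8 [-1.32e+00  3.00e-02  3.52e+01] [-2.7   0.28 34.55] [-8.23  0.29  4.04]
9 [-1.23  0.04 35.3 ] [-2.58  0.33 34.61] [-7.17  1.75  2.92]
10 [-1.09  0.11 35.3 ] [-2.52  0.38 34.59] [-7.64  1.14  3.69]
11 [-0.98  0.15 35.3 ] [-2.49  0.41 34.59] [-8.73  0.76  4.45]
12 [-0.91  0.18 35.4 ] [-2.36  0.56 34.59] [-7.09  1.16  2.69]
13 [-0.77  0.23 35.4 ] [-2.3   0.59 34.6 ] [-7.49  1.55  3.07]
14 [-0.65  0.29 35.4 ] [-2.25  0.65 34.62] [-8.42  0.79  3.02]
15 [-0.57  0.32 35.4 ] [-2.26  0.65 34.6 ] [-8.37  1.33  3.91]
16 [-0.48  0.38 35.4 ] [-2.2   0.7  34.58] [-8.96  0.98  3.86]
17 [-0.42  0.42 35.4 ] [-2.16  0.73 34.6 ] [-9.22  0.74  4.24]
18 [-0.37  0.45 35.5 ] [-2.02  0.86 34.6 ] [-7.76  1.43  2.61]
19 [-0.26  0.5  35.5 ] [-1.98  0.92 34.61] [-8.6   1.63  3.27]
20 [-0.19  0.57 35.5 ] [-1.89  0.96 34.63] [-8.63  1.48  3.22]
21 [-0.11  0.63 35.5 ] [-1.83  1.04 34.63] [-8.85  1.54  3.51]
22 [-0.04  0.69 35.5 ] [-1.81  1.1  34.6 ] [-8.73  1.54  2.83]
23 [3.00e-02 7.50e-01 3.55e+01] [-1.73  1.16 34.61] [-8.63  1.28  3.19]
24 [ 0.1  0.8 35.5] [-1.7   1.17 34.64] [-8.85  0.64  3.12]
25 [ 0.17  0.83 35.5 ] [-1.73  1.15 34.61] [-9.38  0.95  3.97]
26 [ 0.21  0.86 35.5 ] [-1.7   1.17 34.6 ] [-9.7   0.84  4.24]
27 [ 0.24  0.9  35.6 ] [-1.68  1.21 34.63] [-9.38  0.21  2.77]
28.175
```

View pics/c4.png

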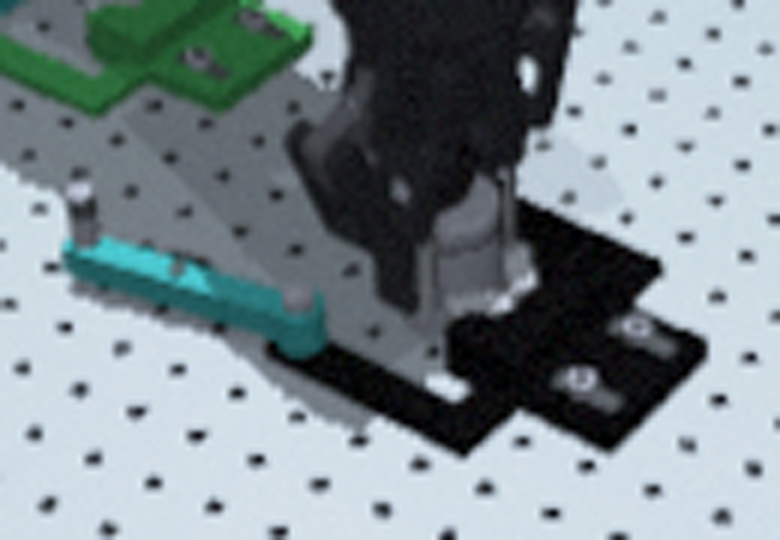

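The pillar slid 45° along the right face and has now stopped. I probe sideways to confirm that both faces carry.

```bash
cat > push3.py <<'E'
from h import *
d=np.load('xy.npy'); x,y,b=d[0],d[1],d[2:]; z=.0356; ph=0;ok=0
for i in range(26):
    r.move_linear(cw(x,y,z),vel=.02); f=Fc(F(3)-b); p=-f[0]
    print(i,(np.array([x,y,z])*1e3).round(2),tl(),f.round(2))
    if ph==0 and f[1]<-2: ph=1
    y+= .1e-3 if ph==0 else np.clip(f[1]*.04e-3,-.15e-3,.15e-3)
    if f[2]>4: z+=.0001
    x+=np.clip((10.8-p)*.05e-3,-.2e-3,.2e-3)
    ok=ok+1 if ph and abs(f[1])<.8 and p>9.5 else 0
    if ok>=2: break
np.save('xy.npy',[x,y,*b]); np.save('z.npy',z); print(r.current_t())
E
python3 push3.py
```

```text
0 [ 0.24  0.9  35.6 ] [-1.68  1.19 34.62] [-9.7   0.39  2.88]
1 [ 0.3  1.  35.6] [-1.66  1.21 34.62] [-9.98 -0.49  2.95]
2 [ 0.34  1.1  35.6 ] [-1.66  1.23 34.61] [-10.34  -0.98   3.25]
3 [ 0.36  1.2  35.6 ] [-1.67  1.25 34.61] [-9.87 -1.79  2.88]
4 [ 0.41  1.3  35.6 ] [-1.64  1.27 34.63] [-10.14  -2.36   2.74]
5 [ 0.44  1.2  35.6 ] [-1.64  1.25 34.62] [-11.02  -1.78   3.38]
6 [ 0.43  1.13 35.6 ] [-1.64  1.23 34.64] [-10.3   -1.23   3.33]
7 [ 0.46  1.08 35.6 ] [-1.65  1.24 34.63] [-10.35  -1.19   3.72]
8 [ 0.48  1.04 35.6 ] [-1.66  1.24 34.61] [-10.42  -0.37   4.11]
9 [ 0.5   1.02 35.7 ] [-1.64  1.23 34.63] [-10.16   0.03   3.32]
31.225
```

It is seated: the position stays put for sideways forces of ±2 N under a 10.4 N push. I relax the push, release, rise, and check reach for the arm swing.

```bash
python3 - <<'E'
from h import *
d=np.load('xy.npy'); x,y,b=d[0],d[1],d[2:]; z=float(np.load('z.npy'))
for k in (.35,.65):
    r.move_linear(cw(x-k*.0021,y,z-k*.0009),vel=.02); print(tl(),Fc(F(3)-b).round(2))
r.set_gripper(.62,30); print(r.current_t(),tl(),r.current_opening(),F().round(2))
p=r.current_tool_pos(); r.move_linear([p[0],p[1],.15],vel=.15); print(r.current_t(),r.current_q())
for a in (1.755,.9,0):
    t=np.array([np.cos(a),np.sin(a)]); pin=np.array([-.028,-.050])+.088*np.array([-np.sin(a),np.cos(a)])
    q=pin-.022*t
    for off in(0,np.pi): print(a,off,r.inverse_kinematics(cw(q[0],q[1],.048),quat(a+CY+off)))
grab('scene','scene3'); im=cv2.imread('pics/scene3.png'); cv2.imwrite('pics/c5.png',cv2.resize(im[200:290,230:360],None,fx=6,fy=6,interpolation=cv2.INTER_CUBIC))
E
sed -i 's/^C=.*/CY=-.13; C=np.array([.5689,-.1523])+np.array([np.cos(CY)*.0003-np.sin(CY)*.0012,np.sin(CY)*.0003+np.cos(CY)*.0012])/' h.py
```

```text
[-1.72  1.22 34.59] [-7.51  0.34  2.62]
[-1.78  1.21 34.57] [-6.28  0.79  2.55]
32.1333 [-0.13  0.9  35.53] 0.6181762420954972 [ 0.09 -0.35 -0.42]
33.1167 [-3.39163930e-01  5.41284051e-01  1.63988899e+00 -8.95150028e-07
  9.61759457e-01 -1.77993323e+00]
1.755 0 [-5.58316983e-01  5.83775833e-01  1.91317390e+00 -4.44089210e-16
  6.44642921e-01  2.52907200e+00]
1.755 3.141592653589793 [-5.58316983e-01  5.83775833e-01  1.91317390e+00 -4.44089210e-16
  6.44642921e-01 -6.12520656e-01]
0.9 0 [-4.14211103e-01  5.60630016e-01  1.96340905e+00 -4.44089210e-16
  6.17553590e-01 -2.75500743e+00]
0.9 3.141592653589793 [-4.14211103e-01  5.60630016e-01  1.96340905e+00 -4.44089210e-16
  6.17553590e-01  3.86585223e-01]
0 0 [-2.90400538e-01  6.25015008e-01  1.82423412e+00 -4.44089210e-16
  6.92343526e-01 -1.73119686e+00]
0 3.141592653589793 [-2.90400538e-01  6.25015008e-01  1.82423412e+00 -4.44089210e-16
  6.92343526e-01  1.41039579e+00]
```

View pics/c5.png

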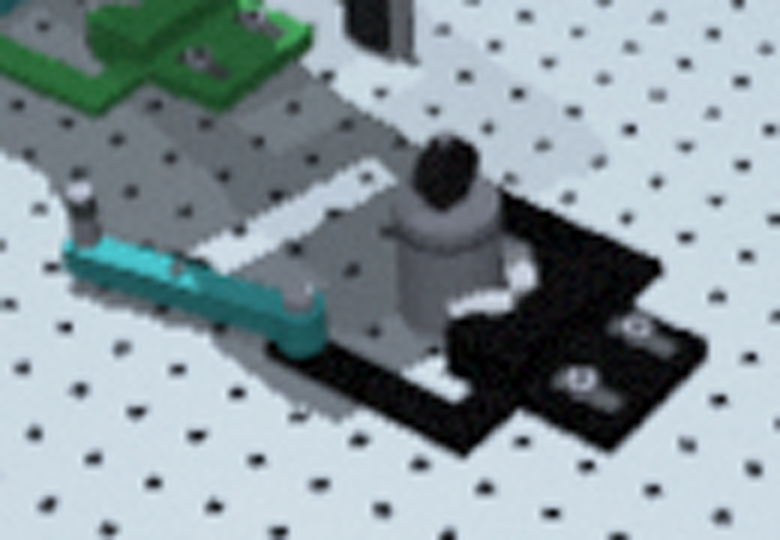

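```bash
cat > swing.py <<'E'
from h import *
H=np.array([-.028,-.050])
def pose(a,s):
    t=np.array([np.cos(a),np.sin(a)]); q=H+.088*np.array([-np.sin(a),np.cos(a)])-s*t
    return cw(q[0],q[1],.048),quat(a+CY+np.pi)
def ft(a,b,n=2): f=Fc(F(n)-b); return f[0]*np.cos(a)+f[1]*np.sin(a), -f[0]*np.sin(a)+f[1]*np.cos(a)
if __name__=='__main__':
    a=1.755; p,q=pose(a,.024)
    r.set_gripper(0.,30); r.move_to([p[0],p[1],.15],q); r.move_linear(p,vel=.12); r.sleep(.1); b=F(); print(r.current_t(),b.round(2))
    for a in np.arange(1.70,.2,-.12):
        p,q=pose(a,.016); r.move_linear(p,rot=q,vel=.05); f=ft(a,b); print(round(a,2),round(r.current_t(),2),np.round(f,2))
        if -f[0]>5: break
    np.save('sw.npy',[a,*b])
E
python3 swing.py
```

```text
35.9583 [-0.3  -0.26 -0.08]
1.7 36.4 [-0.25 -0.14]
1.58 36.8 [1.1  0.01]
1.46 37.2 [ 0.35 -0.79]
1.34 37.6 [ 0.58 -0.77]
1.22 38.0 [ 0.48 -0.59]
1.1 38.4 [0.42 0.07]
0.98 38.8 [0.48 0.09]
0.86 39.2 [ 0.5  -0.14]
0.74 39.6 [0.59 0.08]
0.62 40.0 [-0.16 -0.06]
0.5 40.4 [ 0.69 -0.38]
0.38 40.8 [ 0.41 -0.48]
0.26 41.2 [0.36 0.59]
```

```bash
python3 - <<'E'
from h import *
print(tl()); grab('scene','scene4'); im=cv2.imread('pics/scene4.png'); cv2.imwrite('pics/c6.png',cv2.resize(im[190:290,220:360],None,fx=5.6,fy=5.6,interpolation=cv2.INTER_CUBIC))
E
```

```text
[-66.38  30.78  47.97]
```

View pics/c6.png

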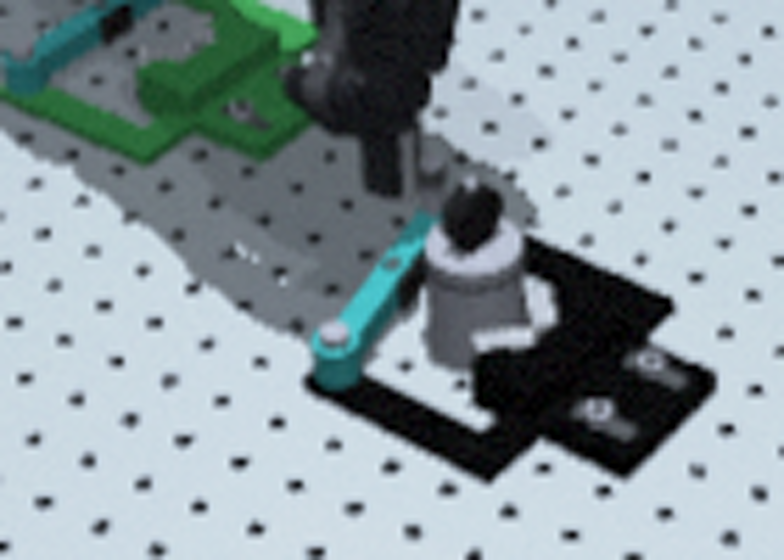

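The arm is following the fingers and is nearly shut. Its pad is close to the pillar at about (408,290), and the mirror is untouched. I finish in fine steps with force control.

```bash
python3 - <<'E'
from swing import *
d=np.load('sw.npy'); a,b=d[0],d[1:]; st=1.2e-3; n=0
for i in range(50):
    a-=st/.088; p,q=pose(a,.016); r.move_linear(p,rot=q,vel=.02); f=ft(a,b,3); print(round(a,3),round(r.current_t(),2),np.round(f,2))
    if -f[0]>4.3: n+=1; st=0
    elif -f[0]>1: st=.25e-3
    if n>=2 or r.current_t()>59 or a<-.25: break
t=r.current_t(); p,q=pose(a,.034); r.move_linear(p,vel=.08); r.move_linear([p[0],p[1],.16],vel=.2); print(t,r.current_t(),F())
grab('scene','scene5'); im=cv2.imread('pics/scene5.png'); cv2.imwrite('pics/c7.png',cv2.resize(im[190:290,220:360],None,fx=5.6,fy=5.6,interpolation=cv2.INTER_CUBIC))
E
```

```text
0.246 41.55 [-0.15  0.11]
0.233 41.85 [-0.17 -0.35]
0.219 42.15 [0.03 0.1 ]
0.205 42.45 [0.2  0.61]
0.192 42.75 [ 0.59 -0.16]
0.178 43.05 [-0.07  0.11]
0.165 43.35 [0.46 0.38]
0.151 43.65 [0.09 0.41]
0.137 43.95 [0.2  0.28]
0.124 44.25 [-0.12  0.04]
0.11 44.55 [0.32 0.08]
0.096 44.85 [0.56 1.02]
0.083 45.15 [ 0.27 -0.13]
0.069 45.45 [ 0.23 -0.17]
0.055 45.75 [-0.16  0.7 ]
0.042 46.05 [ 0.33 -0.07]
0.028 46.35 [0.47 0.48]
0.015 46.65 [-0.    0.28]
0.001 46.95 [-5.39 -0.14]
0.001 47.25 [-4.97 -0.24]
47.25 48.3333 [ 0.03190905  0.2867739  -0.4429535 ]
```

View pics/c7.png

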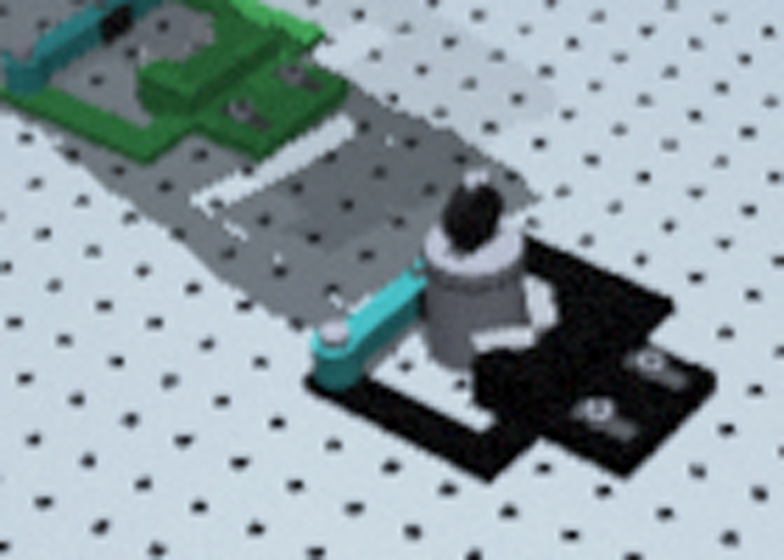

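The arm is shut on the seated pillar at a ≈ 0, pressed with about 5 N, and the robot is clear.

```bash
python3 -c "
from cell import r
print(r.hand_in())"
```

```text
the job is handed in; nothing more can be done
None
```

The gold-mirror pillar is seated against both V faces (10 N push) with the mirror facing out of the mouth, the teal arm is shut on it (about 5 N at the pin), and the job was handed in at about 48 s of the 67 s allowed with the robot clear; the judge's verdict was not shown.

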